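Roll the bending former home on its sloping rest

ROBOT

A 6-joint arm with a two-finger parallel gripper is mounted at the origin on the work surface. World frame = base frame: x ahead of the robot, y to its left, z up, the work surface at z = 0. Lengths are in m, angles in rad, forces in N, time in s.
With the tool pointing down it reaches from about 0.375 to 0.9 m from the base axis. Payload 3.1 kg.
Tool frame: the origin (TCP) lies on the centre line of the jaws, within the pads' length; the fingertips stand 25 mm ahead of it and the grasp point (between the pads) lies 6 mm ahead of it (manip.tips_ahead is the distance from the TCP to the fingertips, in m); z points along the fingers, y is the direction in which the jaws open and shut (so a half turn about z gives the same grasp; the last joint's range is limited). The gripper opens to 85 mm and grips with 20 to 120 N. Pads are 22 mm wide; open, the fingers measure 114 mm over their backs; the gripper's body (76 mm by 85 mm) begins 54 mm behind the grasp point. The pads swing forward as they close: fully open they stand 13 mm farther back than shut.
Start: joints at [0.943, 0.527, 1.433, -0, 1.181, -0.178], TCP at [0.272, 0.563, 0.256] pointing down, gripper open.
Joint ranges: [-3.08, 3.08], [-0.75, 2.2], [0.22, 2.44], [-1.43, 4.57], [0, 2.65], [-2.85, 2.85]. Speed limits (rad/s): [2.79, 2.79, 3.14, 3.14, 3.14, 3.14].

INTERFACE

Orientations are given as a unit quaternion [x, y, z, w].
In Python, from station import manip gives the robot as it stands.
- The arm moves only by the tool play_rows, never from a script. Its argument "steps" is a list that holds one entry, the list of rows, each a list of 6 numbers: the shift along the tool's x, y, z in m, then the turn, a rotation vector about the tool's x, y, z in degrees. In form: [[[x, y, z, rx, ry, rz], ...]]. A call has 1 to 10 rows; each row shifts and turns the commanded pose from where the row before left it, along the tool's axes as they then stand; what a row does not reach is not made up. A row lasts 1/8 s, in which the tool goes at most 62.5 mm and 10.7 degrees, less where a joint would pass 70% of its speed; a pose out of reach is approached as far as the arm can. A call is refused whole if a number of a shift passes 0.0625 or a number of a turn 10.7, either way. A call with a gripper value outside its range is refused whole. "fingers" is the opening, from 0 (shut) to 1 (fully open), set as the call begins (left out, the last holds). The fingers move at their own pace and stop on an object; "squeeze" is the grip in N (left out, the last holds). Time passes only in rows, so rows that do not move let the fingers close. It gives the time, the measured TCP pose, the force and the opening at its end, in the units of the state.
- manip.sense(): the state, without advancing time (a new reading comes with each control period).
- manip.snapshot(name): name is "side" or "top"; returns a dict with "img" (420x560x3 uint8, red, green, blue), "K" (3x3 intrinsics, pixels), "world_from_camera" (4x4, takes a point from camera to world coordinates). Camera axes: x right, y down, z forward; pixel columns grow to the right and rows downward; lengths in m; the calibration is good to about 2 mm. A picture is of the moment at which its call begins. There is no depth.
- manip.sign_off(): hands the job in, once; it reports no verdict.
Trained networks look in a picture, given as the dict that the camera call returned (one of the last four; its "shot" number tells which), for a name from the list of things; names that differ only in an ending like _2 or _b are one class to them, and where a whole thing is asked for, a point or a joint stands for the part that bears it (a point fixed in the world has none). Each returns a list of dicts, best first, with "score" (0 to 1); they miss things now and then, are a little off and sometimes report something else, mostly with a low value. They report only what shows in the picture. A call takes as long as a camera call.
- manip.regions_of(label, picture): "pixels" (420x560 bool, what is visible of it) and "rect" ([left, top, right, bottom] in pixels, round what is visible of it).
- manip.pinpoint(label, picture): "point" ([column, row] in pixels: a listed point, or the origin of a listed thing).
The state is a dict: "t": time; "q": joint angles; "qd": joint speeds; "tau": joint torques, N m; "tcp_pos": TCP position; "tool_rot": TCP orientation; "force": force on the tool from outside, world axes, zero at the start; "ft_torque": the same for the moment, N m; "finger_gap": opening from 0.0 (shut) to 1.0 (fully open).
Only numpy, scipy, OpenCV 4.12 (cv2) and the standard library are available. Lean on these libraries where they do the work, as an engineer would, in place of code of your own. Each camera call takes 0.05 s, during which the arm holds its last target.

TASK

Push the aluminium bending former up the ramp of its rest with your fingertips, slowly and without letting it run back down, until it settles in the seat against the stop at the top. Then push the red tab to slide the keeper fully shut behind it, and move clear. Do not lift the former off the ramp, and leave the other things on the bench where they are.

Things in the scene. Friction and masses are not known exactly. Their poses are not given: they have to be found in the camera images.
- former: The bending former: polished aluminium cylinder with pale wooden ends, 60 mm diameter, 100 mm long, about 0.35 kg; slippery (friction about 0.35) and rolls freely. Origin at its centre; its y axis is the cylinder's axis, x and z turn as it rolls. Starts lying across the foot of the ramp against the foot lip, axis along the rest's y, centre 89 mm before the rest's origin, 55 mm high.
- rest: Fixed wooden rest with ramp. Origin on the bench under the ramp's middle; x points level up the ramp, foot to stop, y left, z up; 'R' below means this frame, mm. Plywood running surface rises straight at 7 degrees from height 26.1 at R x -80 to the crest, 43.3 at x 60; then a level seat 3 mm lower (x 60 to 105). It is 120 wide between side rails 10 mm high.
- rest_deck (a point): Point on the running surface near the foot, on the centre line (R -80, 0, 26.1). Its x axis points up along the slope, y left, z square to the slope.
- rest_lip (a point): Middle of the top of the foot lip, a bar across the foot from R x -120 to -106, 8 mm above the running surface. Axes as the rest.
- rest_seat (a point): Where the former's centre is when home in the seat against the stop: R (75, 0, 70.3); up to 10 mm left or right is as good. The former stays there by itself. Axes as the rest.
- rest_stop (a point): Middle of the top edge of the upright dark wooden stop: its face is at R x 105, its top at height 80. Axes as the rest.
- keeper (a joint): Travel of the sliding keeper, m: 0 = open (drawn out left), 0.080 = fully shut. It slides along R -y against 2 N of friction and stays where left. Steel bar 12 x 12 mm, at R x 30 to 42, height 60 to 72; open, its tip is just over the left rail (R y 68); shut, it reaches the ramp's middle 3 mm behind the seated former, so it shuts only once the former is home.
- keeper_tab (a point): Centre of the upright red push tab on the keeper's outer (left) end: 30 mm along R x, 8 mm thick along y, 30 mm high. R (36, 166 minus the travel, 87), top at 102. Its left face is free; pushing it along R -y shuts the keeper. Below it a guide block, R x 19 to 53, y 75 to 145, height 57 (metal cheeks 70). Axes as the rest.
- gouge: carving gouge, 230 mm long, wooden handle, lying on the bench to the right of the rest; origin under its middle, long axis x. Not to be disturbed.
- thumb_plane: small brass thumb plane, 55 x 26 x 37 mm, to the right of the rest near its top end; origin at the centre of its underside. Not to be disturbed.
- spool_clamp: spool clamp standing upright: two wooden discs 36 mm across on a steel screw, 52 mm tall, to the left of the rest near its foot; origin at the centre of its underside. Not to be disturbed.
- neck_block: pale wood block 50 x 60 x 30 mm; origin at the centre of its underside. Not to be disturbed.
- fingerboard_blank: dark wood bar 130 x 16 x 22 mm; origin at the centre of its underside. Not to be disturbed.
- flask: crimson drinks flask, 66 mm across, 190 mm tall; origin at the centre of its underside. Not to be disturbed.
- glue_jar: amber jar with brass lid, 56 mm across, 70 mm tall; origin at the centre of its underside. Not to be disturbed.

How it is judged:
By the outcome, as a careful person would: the job done as asked, in the order asked, and still so for the second after the job is handed in, with the robot touching nothing.
It also fails if it takes over 51 s, if anything falls off the work surface, if the arm or the gripper's body presses on something with over 40 N, if the wrist force passes 120 N, or if a joint passes its speed limit or range.

## Working session

There is one attempt and no reset: what is moved stays moved. The work goes in short steps, Python scripts to look and compute and a tool call to move; the robot and the scene stay as the last step left them, time stands still between calls to the robot, and variables do not carry over. Pictures are saved under pics/ and viewed, and the job is handed in when it is done.

Besides the shell and the picture viewer there is one more tool, called as a command line: name --argument value ..., lists and objects as JSON in quotes. play_rows: Moves the arm, as the interface text tells. Its arguments: {"type":"object","properties":{"steps":{"type":"array"},"fingers":{"type":"number"},"squeeze":{"type":"number"}},"required":["steps"]}

```bash
ls; mkdir -p pics; python3 - <<'E'
from station import manip
import cv2
s=manip.sense();print(s)
for n in("side","top"):
    p=manip.snapshot(n);cv2.imwrite(f"pics/{n}0.png",p["img"][:,:,::-1]);print(n,p["K"],p["world_from_camera"])
    for l in["former","rest_deck","rest_lip","rest_seat","rest_stop","keeper_tab","rest"]:
        print(l,[(r["score"],r["point"]) for r in manip.pinpoint(l,p)][:2])
E
```

```text
pics
{'t': 0.0, 'q': array([ 9.42475411e-01,  5.28484936e-01,  1.43388934e+00, -9.45083825e-06,
        1.18140874e+00, -1.78476407e-01]), 'qd': array([ 0.00079276, -0.00022091, -0.00121111,  0.00053719, -0.00144222,
       -0.00032948]), 'tau': array([ 1.22808055e-03, -4.42344689e+01, -1.78028262e+01, -1.75279033e-04,
        8.23911570e-03,  1.29294762e-05]), 'tcp_pos': array([0.27133468, 0.5622981 , 0.25532616]), 'tool_rot': array([ 2.23028688e-01,  9.74811266e-01, -1.00898614e-03, -4.25889442e-04]), 'force': array([-0.67566542, -0.27458061,  1.99851739]), 'ft_torque': array([-0.00339968,  0.01016978,  0.04022205]), 'finger_gap': 0.9991564774620504}
side [[457.72750719   0.         280.02249624]
 [  0.         457.72750719 203.94627313]
 [  0.           0.           1.        ]] [[-0.95068463  0.18588996 -0.24828139  0.78207679]
 [ 0.31007653  0.58810966 -0.7469803   0.78411994]
 [ 0.00716055 -0.78712893 -0.61674693  0.73077405]
 [ 0.          0.          0.          1.        ]]
former [(0.82, [307.6, 203.3])]
rest_deck [(0.95, [304.7, 217.3])]
rest_lip [(0.69, [308.3, 201.3]), (0.57, [313.9, 208.3])]
rest_seat [(0.81, [245.6, 218.4]), (0.19, [279.6, 230.2])]
rest_stop [(0.9, [229.2, 219.7])]
keeper_tab [(0.61, [294.4, 252.5])]
rest [(0.92, [277.4, 231.2]), (0.72, [374.1, 372.3])]
top [[429.20616528   0.         274.66396133]
 [  0.         429.20616528 218.75303464]
 [  0.           0.           1.        ]] [[ 0.01147046 -0.99026959  0.13868872  0.33057092]
 [-0.99991228 -0.01227787 -0.00496761  0.01420166]
 [ 0.00662208 -0.13861958 -0.99032356  1.25612019]
 [ 0.          0.          0.          1.        ]]
former [(0.76, [282.5, 236.5])]
rest_deck [(0.66, [284.1, 231.8])]
rest_lip [(0.75, [282.9, 232.9]), (0.72, [284.3, 244.8])]
rest_seat [(0.69, [275.8, 175.8])]
rest_stop [(0.73, [278.2, 206.5])]
keeper_tab []
rest [(0.74, [279.4, 208.3])]
```

View pics/side0.png

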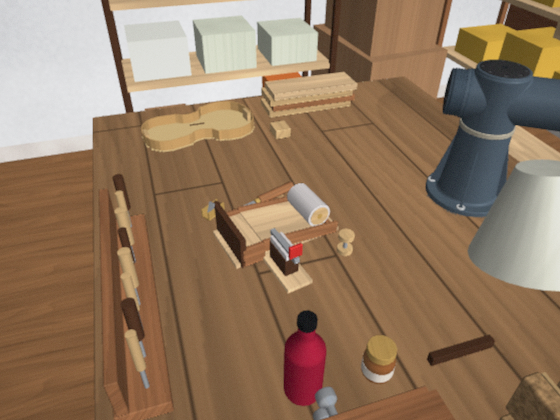

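View pics/top0.png

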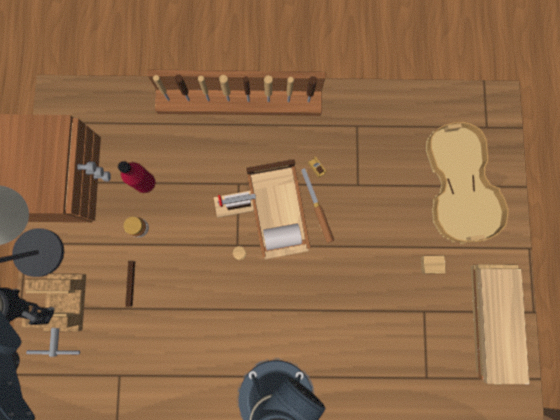

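The side view shows the former at about (308,205), the stop at (230,235) and the red tab at (295,250). The top view shows the stop at (271,167), the former at (283,237) and the tab at (219,200). Next I'll fit the rest pose and check it with an overlay.

```bash
cat > h.py <<'E'
import numpy as np,cv2
from scipy.optimize import least_squares
def proj(p,P):
    T=np.linalg.inv(p["world_from_camera"]);c=np.atleast_2d(P)@T[:3,:3].T+T[:3,3]
    u=c@p["K"].T;return u[:,:2]/u[:,2:]
def R2w(pose,P):
    x,y,a=pose;P=np.atleast_2d(P)*1e-3
    return np.c_[x+np.cos(a)*P[:,0]-np.sin(a)*P[:,1],y+np.sin(a)*P[:,0]+np.cos(a)*P[:,1],P[:,2]]
PT=dict(former=(-89,0,55),rest_deck=(-80,0,26.1),rest_lip=(-113,0,32),rest_seat=(75,0,70.3),rest_stop=(105,0,80),keeper_tab=(36,166,87),rest=(0,0,0))
def draw(p,pose,name,crop,s=5,extra=[]):
    im=cv2.resize(p["img"][:,:,::-1],None,fx=s,fy=s,interpolation=cv2.INTER_CUBIC)
    L=[[(105,-60,80),(105,60,80)],[(-106,-60,31),(-106,60,31)],[(-80,-60,26.1),(60,-60,43.3),(60,60,43.3),(-80,60,26.1)],
       [(21,170,72),(51,170,72),(51,170,102),(21,170,102),(21,170,72)],
       [(-89+30*np.cos(t),50,55+30*np.sin(t)) for t in np.linspace(0,6.3,30)],
       [(19,75,57),(53,75,57),(53,145,57),(19,145,57),(19,75,57)]]+extra
    for l in L:
        q=((proj(p,R2w(pose,np.array(l,float)))+.5)*s).astype(int)
        cv2.polylines(im,[q.reshape(-1,1,2)],False,(0,255,0),1)
    l,t,r,b=[v*s for v in crop];cv2.imwrite(name,im[t:b,l:r])
E
python3 - <<'E'
from h import *
from station import manip
ps={n:manip.snapshot(n) for n in("side","top")}
obs=[]
for n,p in ps.items():
    for l in PT:
        r=manip.pinpoint(l,p)
        if r and r[0]["score"]>.5: obs.append((n,l,r[0]["point"]))
obs+=[("top","rest_stop",[271,167]),("top","keeper_tab",[219,200])]
def f(v): return np.concatenate([(proj(ps[n],R2w(v,PT[l]))[0]-q) for n,l,q in obs])
best=min((least_squares(f,[.4,0,a],loss="soft_l1",f_scale=1.5) for a in (-1,-.5,0,.5)),key=lambda r:r.cost)
print(best.x,best.cost)
r=f(best.x).reshape(-1,2)
for o,e in zip(obs,r):print(o[:2],e.round(1))
np.save("pose.npy",best.x)
draw(ps["side"],best.x,"pics/so.png",(200,170,350,300))
draw(ps["top"],best.x,"pics/to.png",(205,150,345,270))
E
```

```text
[ 0.53780517 -0.00254721  0.17531094] 32.075974241971785
('side', 'former') [-3.8  1.7]
('side', 'rest_deck') [-0.4  0.3]
('side', 'rest_lip') [ 0.3 -0.8]
('side', 'rest_seat') [0.3 2.5]
('side', 'rest_stop') [-0.5 -1.4]
('side', 'keeper_tab') [0.2 3.6]
('side', 'rest') [-4.3 -0.2]
('top', 'former') [3.4 0.9]
('top', 'rest_deck') [1.5 0.5]
('top', 'rest_lip') [-0.2  0.7]
('top', 'rest_seat') [-0.4  1.2]
('top', 'rest_stop') [3.2 1.5]
('top', 'keeper_tab') [-2.  -0.1]
('top', 'rest') [-2.4 -0.5]
('top', 'rest_stop') [1.6 0.4]
('top', 'keeper_tab') [-1.6  0.1]
```

View pics/so.png

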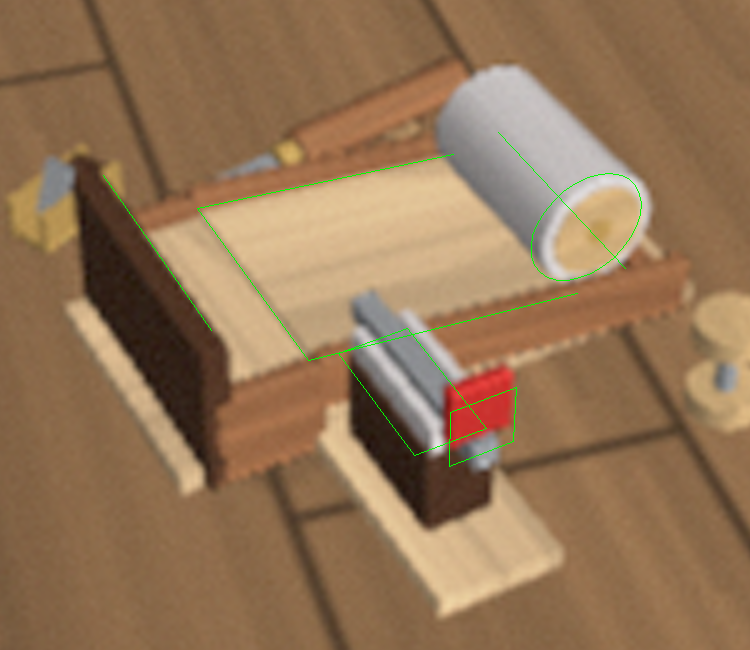

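View pics/to.png

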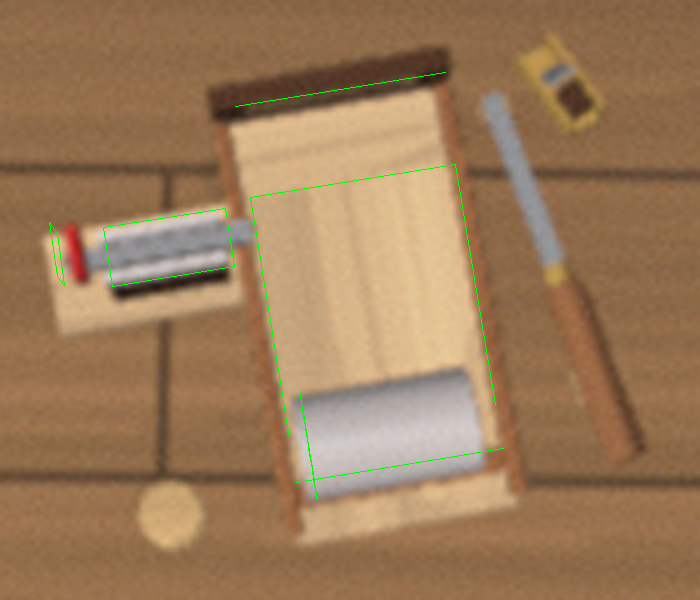

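```bash
python3 - <<'E'
import cv2
a=cv2.imread("pics/side0.png");b=cv2.imread("pics/top0.png")
def c(im,l,t,w,h,s,n):
    x=cv2.resize(im[t:t+h,l:l+w],None,fx=s,fy=s,interpolation=cv2.INTER_CUBIC)
    for i in range(0,w,10):
        cv2.line(x,(i*s,0),(i*s,5),(0,255,255),1);cv2.putText(x,str(l+i),(i*s,16),0,.35,(0,255,255),1)
    for i in range(0,h,10):
        cv2.line(x,(0,i*s),(5,i*s),(0,255,255),1);cv2.putText(x,str(t+i),(6,i*s+4),0,.35,(0,255,255),1)
    cv2.imwrite(n,x)
c(a,210,180,132,98,6,"pics/s1.png");c(b,210,155,100,75,8,"pics/t1.png");c(b,255,200,60,75,8,"pics/t2.png")
E
```

```text
(no output)
```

View pics/s1.png

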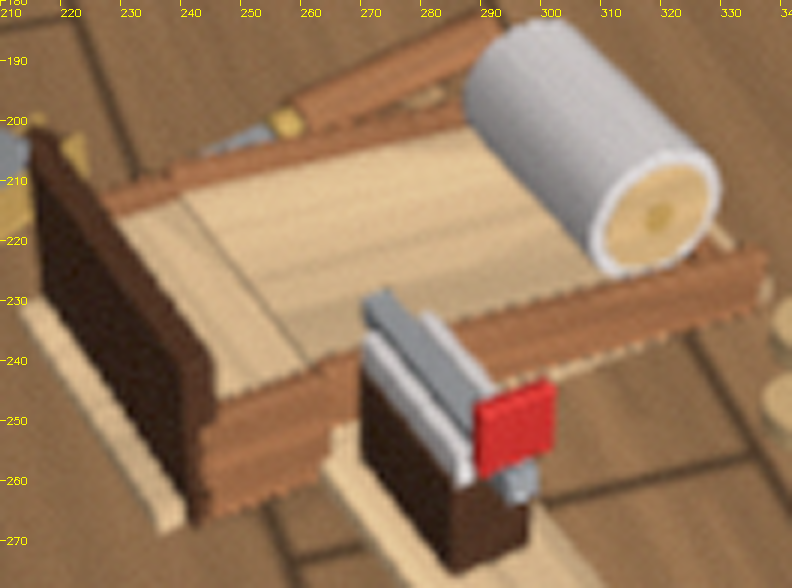

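View pics/t1.png

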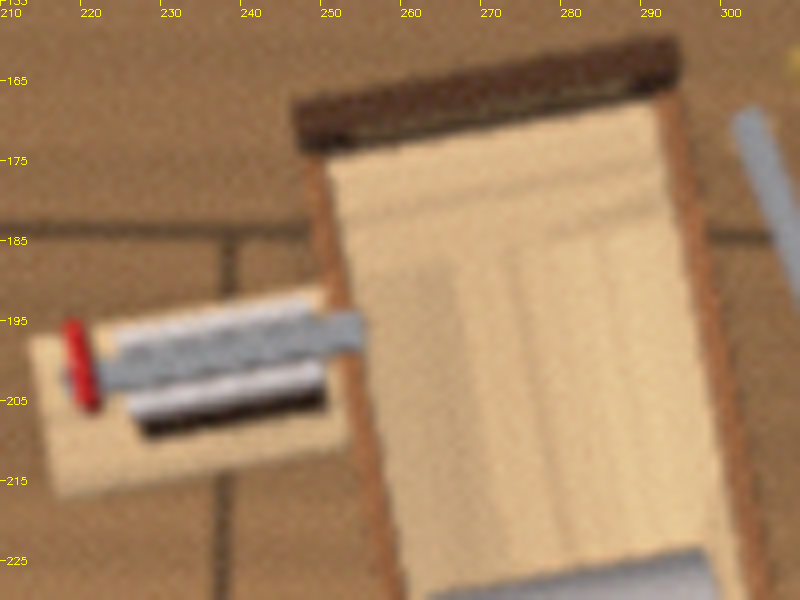

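View pics/t2.png

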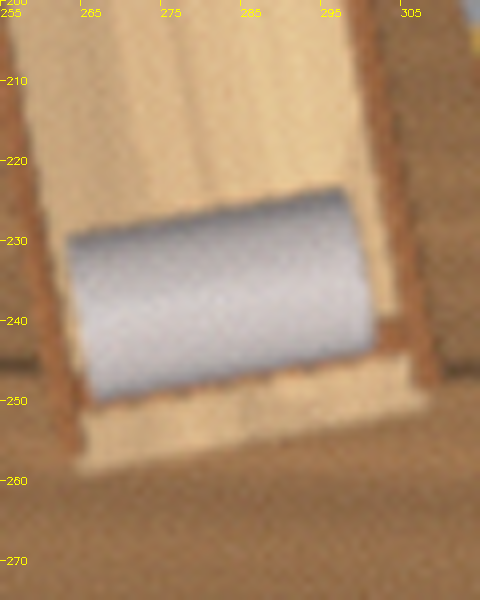

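```bash
cat > fit.py <<'E'
from h import *
from station import manip
ps={n:manip.snapshot(n) for n in("side","top")}
# (cam, R point fn(d,fy), px edge coords, weight)
S=[("side",lambda d,f:(51,170-d,102),(289,247)),("side",lambda d,f:(21,170-d,102),(302,243.3)),
("side",lambda d,f:(21,170-d,72),(302.3,255)),("side",lambda d,f:(51,170-d,72),(290,259)),
("side",lambda d,f:(60,-60,43.3),(240.5,212)),
("side",lambda d,f:(53,145,70),(288,260.5)),("side",lambda d,f:(53,75,70),(271,236)),
("side",lambda d,f:(-89,50+f,55),(318.5,216)),
("top",lambda d,f:(36,166-d,102),(219.8,200.5)),("top",lambda d,f:(36,68-d,72),(255,196.3)),
("top",lambda d,f:(-89,f,55),(282.2,236.7)),
("top",lambda d,f:(53,75,70),(247.5,192)),("top",lambda d,f:(53,145,70),(224,196.3)),("top",lambda d,f:(19,145,70),(226.5,207)),("top",lambda d,f:(19,75,70),(250,203.5)),
("top",lambda d,f:(105,0,80),(271,169.5)),
("top",lambda d,f:(60,60,53.3),(252.8,182)),("top",lambda d,f:(60,-60,43.3),(293,176)),("top",lambda d,f:(-106,-60,34),(304.5,240)),
]
def F(v): return np.concatenate([proj(ps[n],R2w(v[:3],np.array(g(v[3],v[4]),float)))[0]+.5-q for n,g,q in S])
r=least_squares(F,[.54,0,.175,0,0],loss="soft_l1",x_scale=[.01,.01,.01,1,1])
print(r.x.round(4),r.cost);e=F(r.x).reshape(-1,2).round(1)
for s,k in zip(S,e):print(s[0],s[1](0,0),k)
np.save("pose.npy",r.x)
x=r.x[:3];d,f=r.x[3:]
ex=[[(51,170-d,102),(21,170-d,102),(21,170-d,72),(51,170-d,72),(51,170-d,102)],[(30,68-d,72),(42,68-d,72)]]
draw(ps["side"],x,"pics/so2.png",(200,170,350,290),extra=ex);draw(ps["top"],x,"pics/to2.png",(205,150,345,270),extra=ex)
E
python3 fit.py
```

```text
[5.36200e-01 2.20000e-03 1.97400e-01 1.53878e+01 1.23010e+00] 24.223218257881886
side (51, 170, 102) [0.7 1.9]
side (21, 170, 102) [0.6 0.6]
side (21, 170, 72) [-0.2 -0.4]
side (51, 170, 72) [-0.6  0.7]
side (60, -60, 43.3) [-0.1  1.3]
side (53, 145, 70) [-1.8 -2.7]
side (53, 75, 70) [-1.1  1.5]
side (-89, 50, 55) [0.5 0.3]
top (36, 166, 102) [1.2 0. ]
top (36, 68, 72) [ 1.7 -0.1]
top (-89, 0, 55) [0.7 0.3]
top (53, 75, 70) [ 0.3 -0.1]
top (53, 145, 70) [-0.7  0.1]
top (19, 145, 70) [-1.2  1.1]
top (19, 75, 70) [-0.1  0.1]
top (105, 0, 80) [-0.4 -1. ]
top (60, 60, 53.3) [0.1 7.8]
top (60, -60, 43.3) [0.9 7. ]
top (-106, -60, 34) [ 0.3 -0.4]
```

View pics/so2.png

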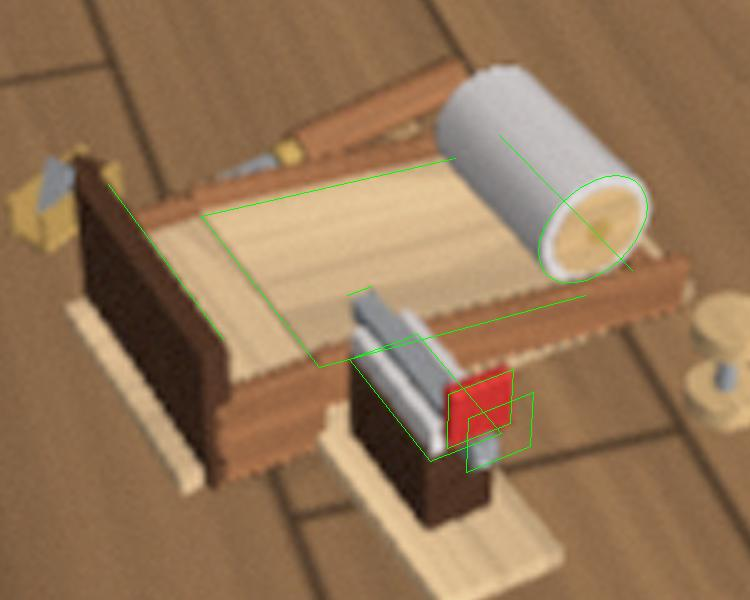

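View pics/to2.png

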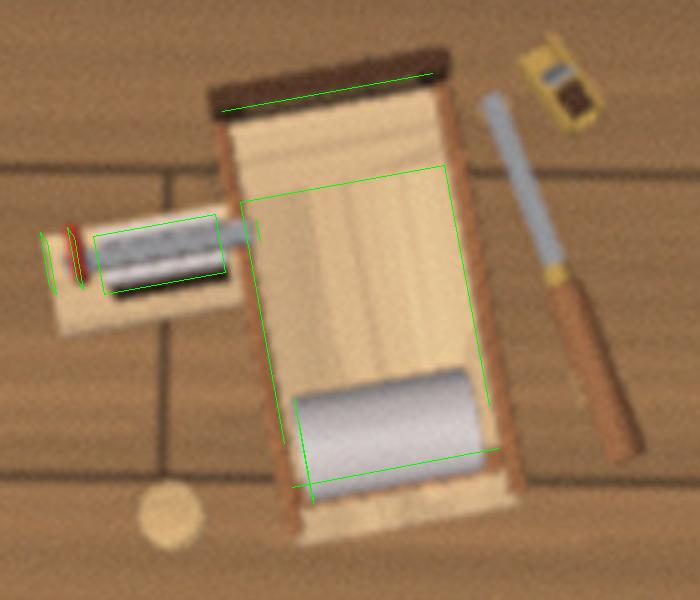

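```bash
sed -i '/(60,60,53.3)/s/("top",lambda d,f:(60,60,53.3),(252.8,182)),("top",lambda d,f:(60,-60,43.3),(293,176)),/("top",lambda d,f:(105,-60,40.3),(291.5,167.5)),/' fit.py; sed -i 's/("side",lambda d,f:(53,145,70),(288,260.5)),("side",lambda d,f:(53,75,70),(271,236)),//' fit.py
python3 fit.py; python3 - <<'E'
from h import *
from station import manip
v=np.load("pose.npy");print(manip.tips_ahead, [R2w(v[:3],np.array(p,float)).round(4) for p in [(-145,0,0),(-89,0,55),(75,0,70),(36,190,90)]])
p=manip.snapshot("side")
for l in ["flask","glue_jar","spool_clamp","gouge","thumb_plane"]:print(l,[(r["score"],r["point"]) for r in manip.pinpoint(l,p)][:1])
E
```

```text
[5.36000e-01 1.20000e-03 1.92200e-01 1.40813e+01 1.67600e+00] 6.468805063154477
side (51, 170, 102) [0.5 2. ]
side (21, 170, 102) [0.5 0.7]
side (21, 170, 72) [-0.3 -0.2]
side (51, 170, 72) [-0.7  0.8]
side (60, -60, 43.3) [-0.1  0.9]
side (-89, 50, 55) [0.5 0.3]
top (36, 166, 102) [ 1.1 -0.1]
top (36, 68, 72) [ 1.6 -0.1]
top (-89, 0, 55) [0.7 0.4]
top (53, 75, 70) [ 0.7 -0.2]
top (53, 145, 70) [-0.3 -0.1]
top (19, 145, 70) [-0.9  0.9]
top (19, 75, 70) [0.3 0. ]
top (105, 0, 80) [ 0.1 -0.9]
top (105, -60, 40.3) [-0.  1.]
top (-106, -60, 34) [ 0.5 -0.2]
0.025 [array([[ 0.3937, -0.0265,  0.    ]]), array([[ 0.4487, -0.0158,  0.055 ]]), array([[0.6096, 0.0156, 0.07  ]]), array([[0.5351, 0.1946, 0.09  ]])]
flask [(0.91, [304.3, 386.0])]
glue_jar [(0.92, [373.4, 371.4])]
spool_clamp [(0.89, [343.5, 250.9])]
gouge [(0.92, [259.3, 201.1])]
thumb_plane [(0.75, [214.3, 212.3])]
```

View pics/to2.png

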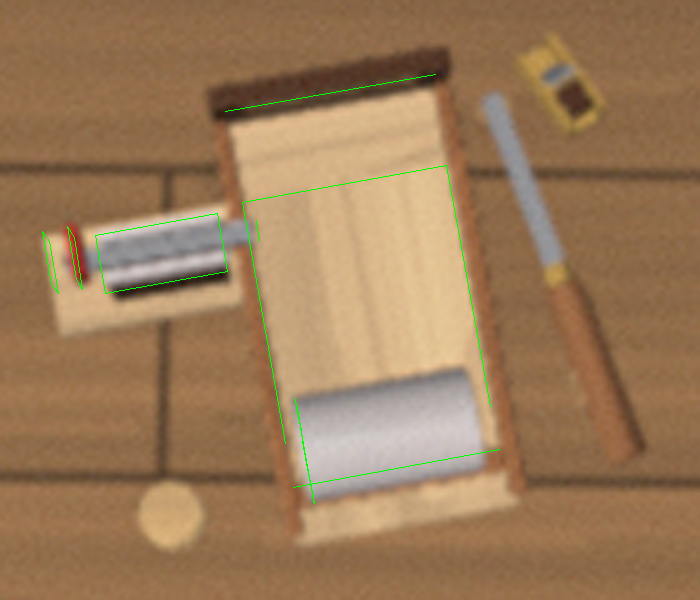

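View pics/so2.png

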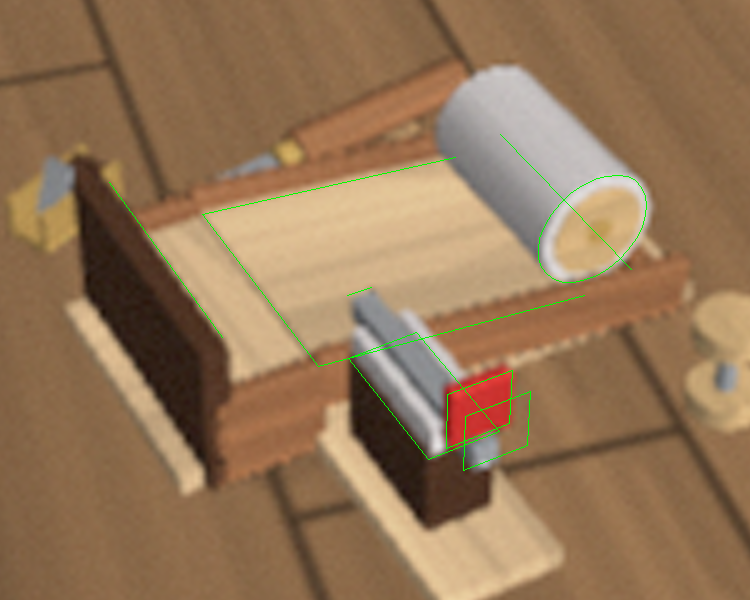

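play_rows --steps '[[[0, 0, 0, 0, 0, -9.2], [0, 0, 0, 0, 0, -9.2], [0, 0, 0, 0, 0, -9.2], [0, 0, 0, 0, 0, -9.2], [-0.0005, -0.03, 0, 0, 0, 0], [-0.0005, -0.04, 0, 0, 0, 0], [-0.0005, -0.04, 0, 0, 0, 0], [-0.0005, -0.04, 0, 0, 0, 0], [-0.0005, -0.04, 0, 0, 0, 0], [-0.0005, -0.04, 0, 0, 0, 0]]]' --fingers 0.55 --squeeze 20

```text
t: 3.35
tcp_pos: [0.3189, 0.3365, 0.2565]
tool_rot: [-0.096, 0.995, 0.0, 0.0]
force: [1.2, -0.2, 0.4]
finger_gap: 0.554
```

play_rows --steps '[[[-0.0005, -0.04, 0, 0, 0, 0], [-0.0005, -0.04, 0, 0, 0, 0], [-0.0005, -0.04, 0, 0, 0, 0], [-0.0005, -0.04, 0, 0, 0, 0], [-0.0005, -0.04, 0, 0, 0, 0], [-0.0005, -0.04, 0, 0, 0, 0], [-0.0005, -0.04, 0, 0, 0, 0], [-0.0005, -0.04, 0, 0, 0, 0], [-0.0005, -0.03, 0, 0, 0, 0], [0, -0.02, 0, 0, 0, 0]]]'

```text
t: 4.6
tcp_pos: [0.3944, -0.0262, 0.2566]
tool_rot: [-0.095, 0.995, -0.0, 0.001]
force: [-0.1, 0.1, -0.0]
finger_gap: 0.545
```

```bash
cat > st.py <<'E'
from h import *
from station import manip
from scipy.spatial.transform import Rotation as Ro
s=manip.sense();v=np.load("pose.npy");x,y,a=v[:3]
d=s["tcp_pos"]-[x,y,0];R=Ro.from_euler("z",a)
r=R.inv().apply(d)*1e3
print("t",s["t"],"R tcp",r.round(1),"tip z",round(r[2]-25,1),"F(R)",R.inv().apply(s["force"]).round(2),"gap",round(s["finger_gap"],3))
M=(R.inv()*Ro.from_quat(s["tool_rot"])).as_matrix();print("tool x in R",M[:,0].round(3),"z",M[:,2].round(3))
E
python3 st.py
```

```text
t 4.6 R tcp [-1.442e+02  1.000e-01  2.566e+02] tip z 231.6 F(R) [-0.07  0.12 -0.03] gap 0.545
tool x in R [-1.     0.001 -0.001] z [ 0.001 -0.001 -1.   ]
```

play_rows --steps '[[[0, 0, 0.025, 0, 0, 0], [0, 0, 0.03, 0, 0, 0], [0, 0, 0.03, 0, 0, 0], [0, 0, 0.03, 0, 0, 0], [0, 0, 0.03, 0, 0, 0], [0, 0, 0.02, 0, 0, 0], [0, 0, 0.015, 0, 0, 0], [0, 0, 0.008, 0, 0, 0], [0, 0, 0.002, 0, 0, 0], [0, 0, 0, 0, 0, 0]]]'

```text
t: 5.85
tcp_pos: [0.3941, -0.0248, 0.0666]
tool_rot: [-0.096, 0.995, -0.0, 0.0]
force: [0.8, 0.6, -0.9]
finger_gap: 0.555
```

```bash
cat > look.py <<'E'
import sys
exec(open("st.py").read())
k=sys.argv[1]
ims=[]
for n,(l,t) in (("side",(205,150)),("top",(205,150))):
    p=manip.snapshot(n);im=p["img"][t:t+130,l:l+150,::-1]
    cv2.imwrite(f"pics/{n}_{k}.png",cv2.resize(im,None,fx=4.5,fy=4.5,interpolation=cv2.INTER_CUBIC))
E
python3 look.py a
```

```text
t 5.85 R tcp [-144.2    1.6   66.6] tip z 41.6 F(R) [ 0.91  0.47 -0.93] gap 0.555
tool x in R [-1.    -0.    -0.001] z [ 0.001 -0.    -1.   ]
```

View pics/side_a.png

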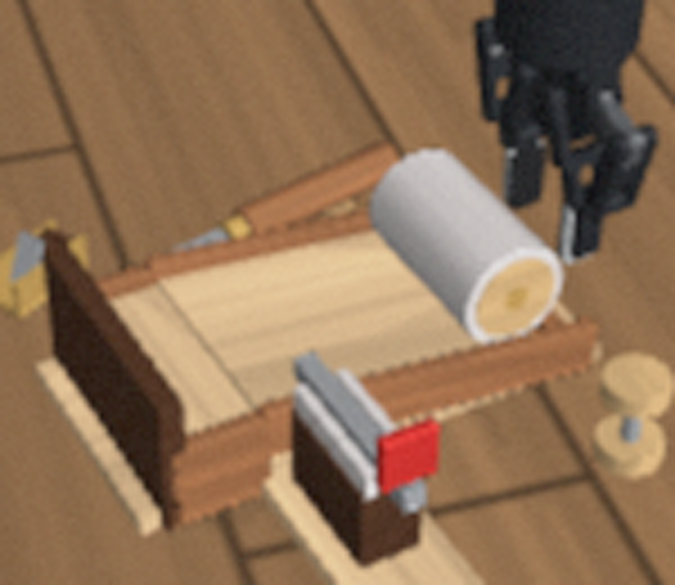

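Both fingertips are behind the former, near crop (575,250), and everything else is undisturbed. I'll start the push.

play_rows --steps '[[[-0.003, 0, 0, 0, 0, 0], [-0.003, 0, 0, 0, 0, 0], [-0.002, 0, 0, 0, 0, 0], [-0.002, 0, 0, 0, 0, 0], [-0.0015, 0, -0.0002, 0, 0, 0], [-0.0015, 0, -0.0002, 0, 0, 0], [-0.0015, 0, -0.0002, 0, 0, 0], [-0.0015, 0, -0.0002, 0, 0, 0], [-0.0015, 0, -0.0002, 0, 0, 0], [-0.0015, 0, -0.0002, 0, 0, 0]]]'

```text
t: 7.2
tcp_pos: [0.4123, -0.0209, 0.0675]
tool_rot: [-0.096, 0.995, 0.0, -0.0]
force: [-1.4, -0.4, 0.6]
finger_gap: 0.556
```

```bash
python3 look.py b
```

```text
t 7.2 R tcp [-125.7    1.9   67.5] tip z 42.5 F(R) [-1.45 -0.08  0.55] gap 0.556
tool x in R [-1.    -0.     0.001] z [-0.001  0.    -1.   ]
```

View pics/side_b.png

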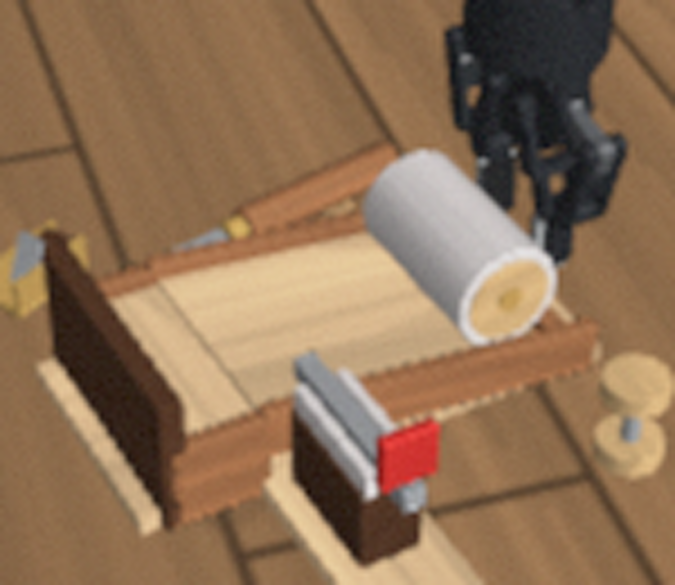

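View pics/top_b.png

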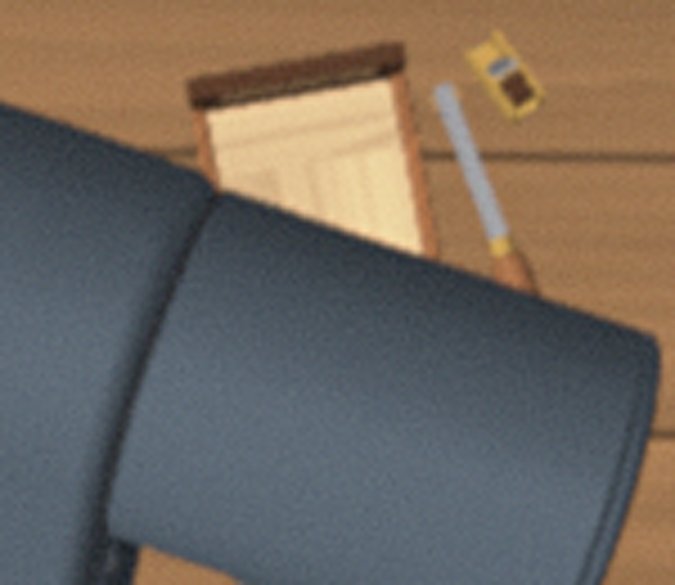

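The side view shows the fingertips touching the former, which has moved a few mm (end centre near crop (511,298)). The force is about 1.5 N. The top view is blocked by the arm. Continuing.

play_rows --steps '[[[-0.002, 0, -0.0003, 0, 0, 0], [-0.002, 0, -0.0003, 0, 0, 0], [-0.0025, 0, -0.0003, 0, 0, 0], [-0.0025, 0, -0.0003, 0, 0, 0], [-0.0025, 0, -0.0003, 0, 0, 0], [-0.0025, 0, -0.0003, 0, 0, 0], [-0.0025, 0, -0.0003, 0, 0, 0], [-0.0025, 0, -0.0003, 0, 0, 0], [-0.0025, 0, -0.0003, 0, 0, 0], [-0.0025, 0, -0.0003, 0, 0, 0]]]'

```text
t: 8.55
tcp_pos: [0.4362, -0.0164, 0.0705]
tool_rot: [-0.096, 0.995, -0.0, -0.0]
force: [-0.6, -0.2, 0.4]
finger_gap: 0.55
```

play_rows --steps '[[[-0.0025, 0, -0.0003, 0, 0, 0], [-0.0025, 0, -0.0003, 0, 0, 0], [-0.0025, 0, -0.0003, 0, 0, 0], [-0.0025, 0, -0.0003, 0, 0, 0], [-0.0025, 0, -0.0003, 0, 0, 0], [-0.0025, 0, -0.0003, 0, 0, 0], [-0.0025, 0, -0.0003, 0, 0, 0], [-0.0025, 0, -0.0003, 0, 0, 0], [-0.0025, 0, -0.0003, 0, 0, 0], [-0.0025, 0, -0.0003, 0, 0, 0]]]'

```text
t: 9.8
tcp_pos: [0.4607, -0.0116, 0.0735]
tool_rot: [-0.096, 0.995, 0.0, -0.0]
force: [-1.2, -0.1, 0.2]
finger_gap: 0.549
```

```bash
python3 look.py c
```

```text
t 9.8 R tcp [-76.3   1.8  73.5] tip z 48.5 F(R) [-1.16  0.16  0.16] gap 0.549
tool x in R [-1. -0.  0.] z [-0.  0. -1.]
```

View pics/side_c.png

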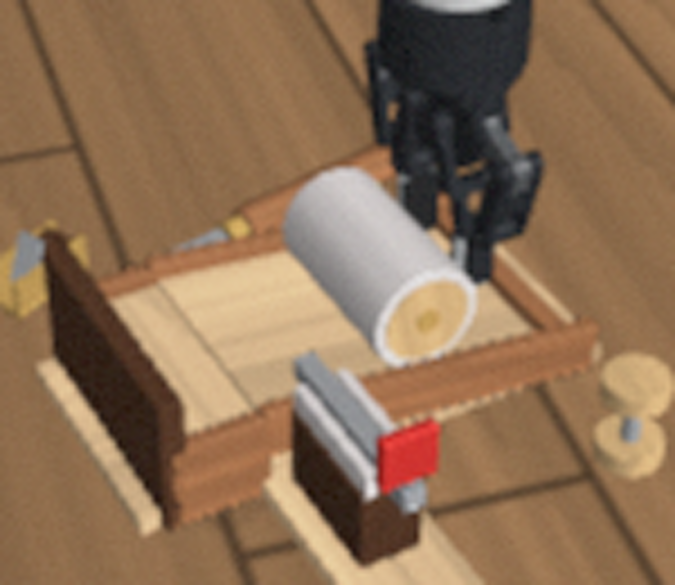

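```bash
cat > fy.py <<'E'
import sys
from h import *
from station import manip
p=manip.snapshot("side");v=np.load("pose.npy")[:3]
# ray intersect: unknown (x,y) with end-centre on plane z
u,w,z0,k=map(float,sys.argv[1:5]) # crop px
q=np.array([205+u/4.5,150+w/4.5])
# z = z0 + .1228*(x) if k
f=lambda t: proj(p,R2w(v,np.array([t[0],t[1],(z0+.1228*t[0]*k)])))[0]+.5-q
print("former x, left end y",least_squares(f,[0,50],x_scale=[10,10]).x.round(1))
E
python3 fy.py 429 320 66.1 1;python3 fy.py 511 298 66.1 1
```

```text
former x, left end y [-38.   52.2]
former x, left end y [-88.1  51.2]
```

```bash
python3 fy.py $(python3 -c "print((270.8-205)*4.5,(229.5-150)*4.5)") 72 0;python3 fy.py $(python3 -c "print((274.7-205)*4.5,(228-150)*4.5)") 72 0; python3 - <<'E'
import cv2
a=cv2.imread("pics/side_c.png");cv2.imwrite("pics/z.png",cv2.resize(a[310:510,270:490],None,fx=3,fy=3,interpolation=cv2.INTER_CUBIC))
E
```

```text
former x, left end y [40.  56.2]
former x, left end y [30.2 55.9]
```

View pics/z.png

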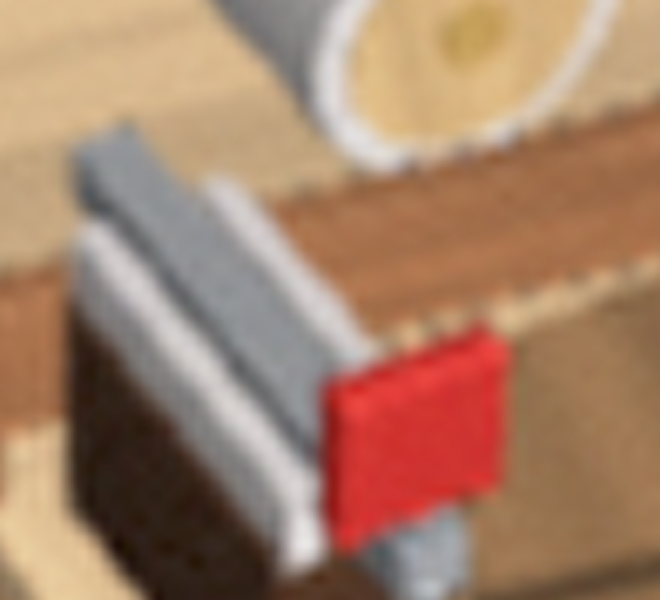

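The former's left end is at y≈52 and the keeper tip at y≈56, so they clear by about 4 mm. I'll steer it slightly right with a 3° yaw as it rolls.

play_rows --steps '[[[-0.0025, 0, -0.0003, 0, 0, 0.6], [-0.0025, 0, -0.0003, 0, 0, 0.6], [-0.0025, 0, -0.0003, 0, 0, 0.6], [-0.0025, 0, -0.0003, 0, 0, 0.6], [-0.0025, 0, -0.0003, 0, 0, 0.6], [-0.0025, 0, -0.0003, 0, 0, 0], [-0.0025, 0, -0.0003, 0, 0, 0], [-0.0025, 0, -0.0003, 0, 0, 0], [-0.0025, 0, -0.0003, 0, 0, 0], [-0.0025, 0, -0.0003, 0, 0, 0]]]'

```text
t: 11.35
tcp_pos: [0.4855, -0.0077, 0.0765]
tool_rot: [-0.07, 0.998, -0.0, 0.0]
force: [-1.6, -0.4, 0.3]
finger_gap: 0.554
```

```bash
python3 look.py d
```

```text
t 11.35 R tcp [-51.4   0.9  76.5] tip z 51.5 F(R) [-1.64 -0.11  0.32] gap 0.554
tool x in R [-0.999  0.052 -0.   ] z [ 0. -0. -1.]
```

View pics/side_d.png

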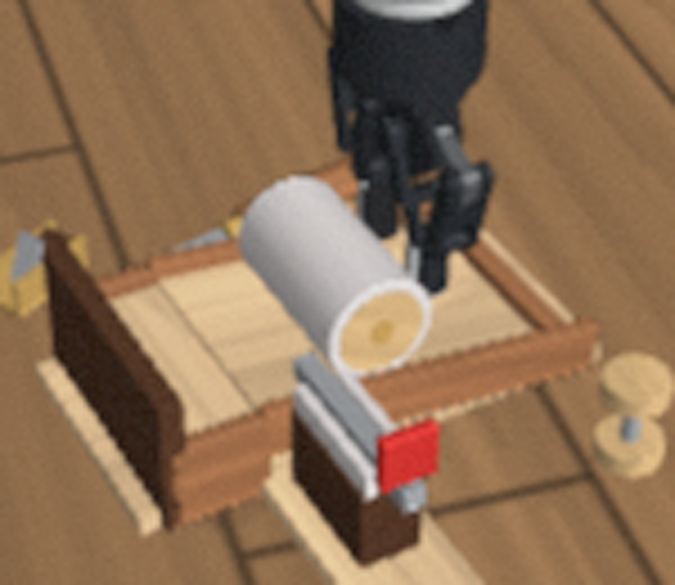

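```bash
python3 fy.py 383 330 66.1 1
```

```text
former x, left end y [-11.8  51.1]
```

play_rows --steps '[[[-0.0025, 0, -0.0001, 0, 0, 0], [-0.0025, 0, -0.0001, 0, 0, 0], [-0.0025, 0, -0.0001, 0, 0, 0], [-0.0025, 0, -0.0001, 0, 0, 0], [-0.0025, 0, -0.0001, 0, 0, 0], [-0.0025, 0, -0.0001, 0, 0, 0], [-0.0025, 0, -0.0001, 0, 0, 0], [-0.0025, 0, -0.0001, 0, 0, 0], [-0.0025, 0, -0.0001, 0, 0, 0], [-0.0025, 0, -0.0001, 0, 0, 0]]]'

```text
t: 12.75
tcp_pos: [0.5102, -0.0042, 0.0775]
tool_rot: [-0.07, 0.998, -0.0, -0.0]
force: [-0.8, 1.0, 0.9]
finger_gap: 0.549
```

```bash
python3 look.py e
```

```text
t 12.75 R tcp [-26.4  -0.4  77.5] tip z 52.5 F(R) [-0.54  1.13  0.93] gap 0.549
tool x in R [-0.999  0.052  0.   ] z [-0.  0. -1.]
```

View pics/side_e.png

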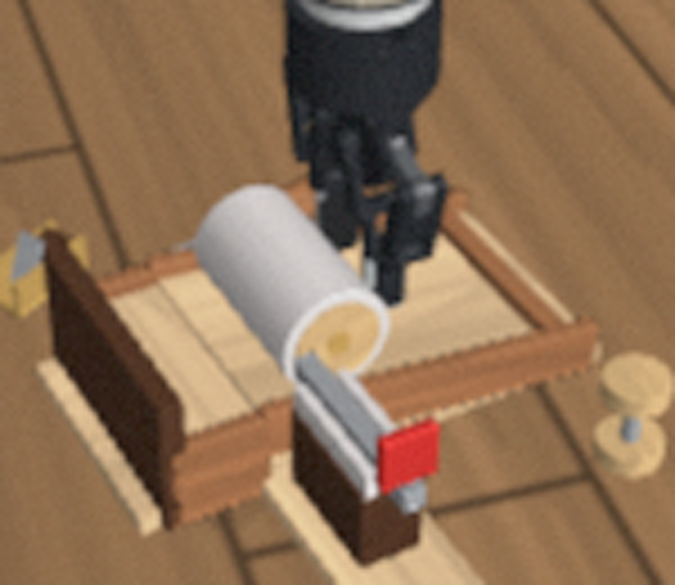

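The former is passing the keeper tip (end centre near crop (341,343)) with no extra force. Continuing.

```bash
python3 fy.py 341 343 66.1 1
```

```text
former x, left end y [13.2 52.8]
```

play_rows --steps '[[[-0.0025, 0, -0.0001, 0, 0, 0], [-0.0025, 0, -0.0001, 0, 0, 0], [-0.0025, 0, -0.0001, 0, 0, 0], [-0.0025, 0, -0.0001, 0, 0, 0], [-0.0025, 0, -0.0001, 0, 0, 0], [-0.0025, 0, -0.0001, 0, 0, 0], [-0.0025, 0, -0.0001, 0, 0, 0], [-0.0025, 0, -0.0001, 0, 0, 0], [-0.0025, 0, -0.0001, 0, 0, 0], [-0.0025, 0, -0.0001, 0, 0, 0]]]'

```text
t: 14.15
tcp_pos: [0.5349, -0.0008, 0.0785]
tool_rot: [-0.07, 0.998, 0.0, -0.0]
force: [-1.2, -0.4, 0.7]
finger_gap: 0.549
```

```bash
python3 look.py f
```

```text
t 14.15 R tcp [-1.5 -1.8 78.5] tip z 53.5 F(R) [-1.25 -0.21  0.74] gap 0.549
tool x in R [-0.999  0.052  0.   ] z [-0.  0. -1.]
```

View pics/side_f.png

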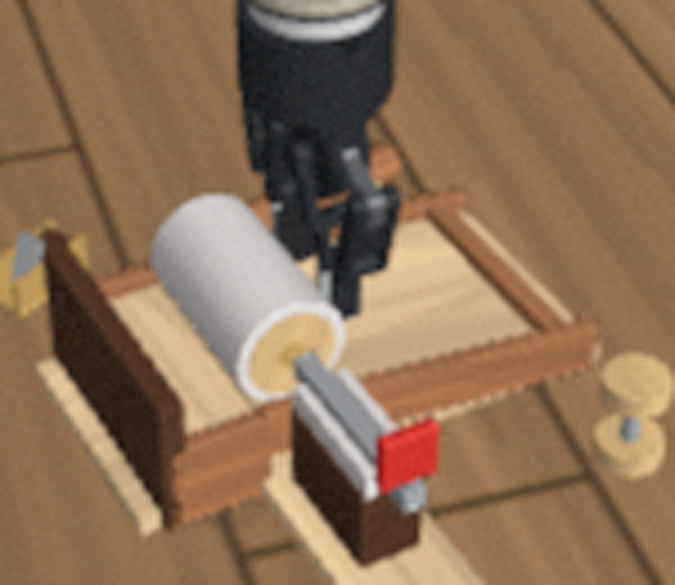

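play_rows --steps '[[[-0.0025, 0, -0.0001, 0, 0, 0], [-0.0025, 0, -0.0001, 0, 0, -0.3], [-0.002, 0, -0.0001, 0, 0, -0.3], [-0.002, 0, -0.0001, 0, 0, -0.3], [-0.002, 0, -0.0001, 0, 0, -0.3], [-0.002, 0, -0.0001, 0, 0, -0.3], [-0.0015, 0, -0.0001, 0, 0, -0.3], [-0.0015, 0, -0.0001, 0, 0, -0.3], [-0.0015, 0, -0.0001, 0, 0, -0.3], [-0.0015, 0, -0.0001, 0, 0, -0.3]]]'

```text
t: 15.5
tcp_pos: [0.5537, 0.0022, 0.0795]
tool_rot: [-0.094, 0.996, -0.0, 0.0]
force: [-0.4, -0.7, 0.4]
finger_gap: 0.548
```

```bash
python3 look.py g
```

```text
t 15.5 R tcp [17.5 -2.4 79.5] tip z 54.5 F(R) [-0.49 -0.62  0.45] gap 0.548
tool x in R [-1.     0.005 -0.   ] z [ 0. -0. -1.]
```

View pics/side_g.png

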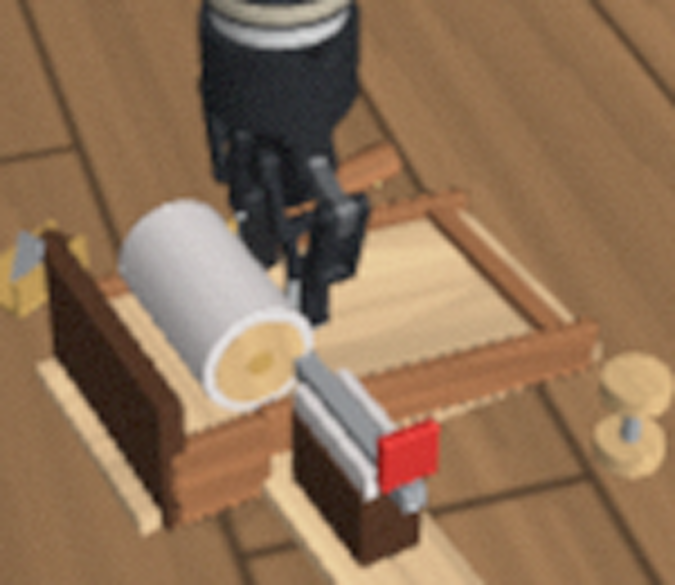

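play_rows --steps '[[[-0.0015, 0, -0.0001, 0, 0, 0], [-0.0015, 0, -0.0001, 0, 0, 0], [-0.0015, 0, -0.0001, 0, 0, 0], [-0.0015, 0, -0.0001, 0, 0, 0], [-0.0015, 0, -0.0001, 0, 0, 0], [-0.0015, 0, -0.0001, 0, 0, 0], [-0.0015, 0, 0, 0, 0, 0], [-0.0015, 0, 0, 0, 0, 0], [-0.001, 0, 0, 0, 0, 0], [-0.001, 0, 0, 0, 0, 0]]]'

```text
t: 16.85
tcp_pos: [0.5673, 0.0048, 0.0801]
tool_rot: [-0.094, 0.996, 0.0, -0.0]
force: [0.3, -0.6, 0.2]
finger_gap: 0.549
```

```bash
python3 look.py i
```

```text
t 16.85 R tcp [31.4 -2.5 80.1] tip z 55.1 F(R) [ 0.13 -0.69  0.18] gap 0.549
tool x in R [-1.     0.005  0.   ] z [-0.  0. -1.]
```

View pics/side_i.png

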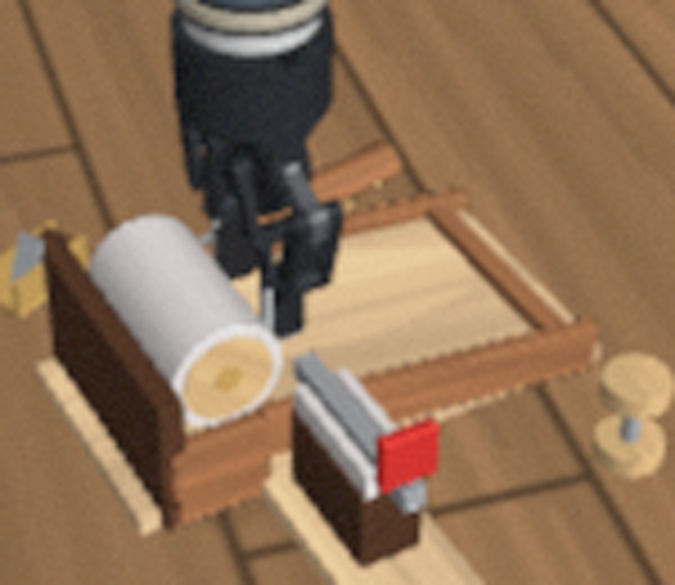

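View pics/top_i.png

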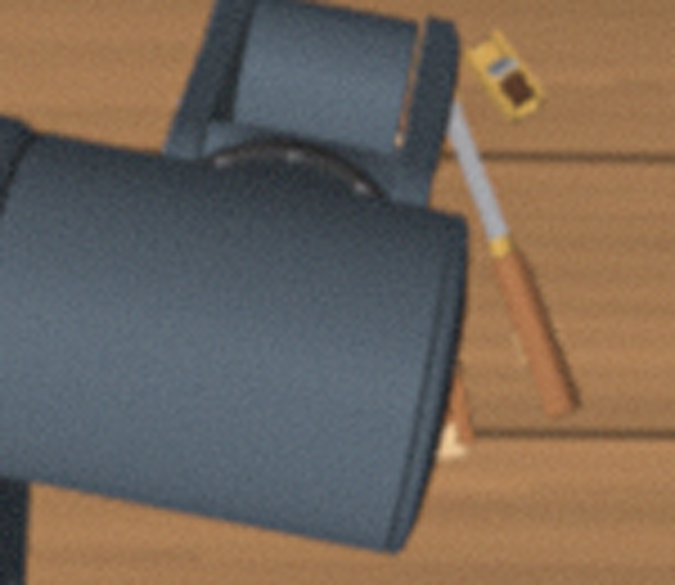

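```bash
python3 fy.py 229 379 70.3 0
```

```text
former x, left end y [74.7 52.7]
```

play_rows --steps '[[[-0.001, 0, 0, 0, 0, 0], [-0.001, 0, 0, 0, 0, 0], [-0.001, 0, 0, 0, 0, 0], [-0.0005, 0, 0, 0, 0, 0], [0, 0, 0, 0, 0, 0]]]'

```text
t: 17.62
tcp_pos: [0.5707, 0.0054, 0.0801]
tool_rot: [-0.094, 0.996, 0.0, -0.0]
force: [1.1, -0.2, 0.9]
finger_gap: 0.551
```

```bash
python3 look.py j
```

```text
t 17.625 R tcp [34.8 -2.5 80.1] tip z 55.1 F(R) [ 1.01 -0.45  0.93] gap 0.551
tool x in R [-1.     0.005  0.   ] z [-0.  0. -1.]
```

View pics/side_j.png

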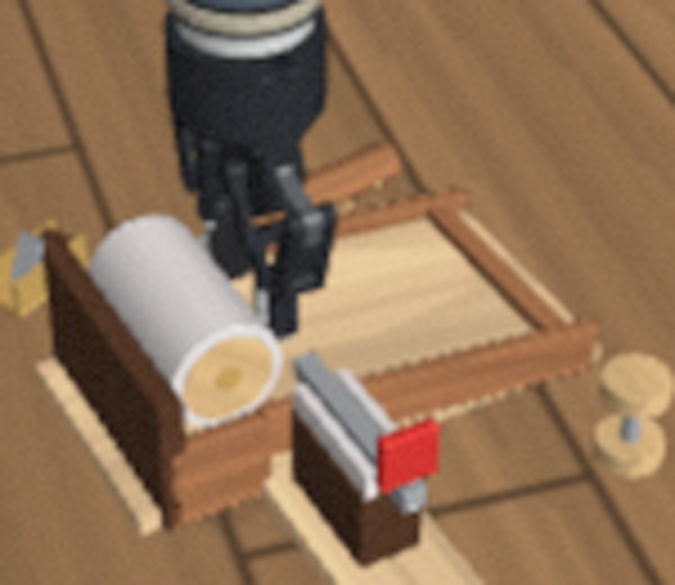

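The former sits at x≈75 against the stop and didn't move under the last gentle push. I'll back off, lift, close the fingers, and go to the left of the tab.

play_rows --steps '[[[0.003, 0, 0, 0, 0, 0], [0.006, 0, 0, 0, 0, 0], [0.006, 0, 0, 0, 0, 0], [0, 0, -0.015, 0, 0, 0], [0, 0, -0.025, 0, 0, 0], [0, 0, -0.025, 0, 0, 0], [0, 0, -0.02, 0, 0, 0], [0, 0, -0.01, 0, 0, 0], [0, 0, 0, 0, 0, 0]]]'

```text
t: 18.85
tcp_pos: [0.5565, 0.0026, 0.1762]
tool_rot: [-0.093, 0.996, -0.0, 0.001]
force: [0.7, -0.5, -0.8]
finger_gap: 0.549
```

```bash
python3 look.py k
```

```text
t 18.85 R tcp [ 20.4  -2.6 176.2] tip z 151.2 F(R) [ 0.63 -0.63 -0.79] gap 0.549
tool x in R [-1.     0.005 -0.002] z [ 0.002 -0.001 -1.   ]
```

play_rows --steps '[[[-0.0015, 0.015, 0, 0, 0, 0], [-0.002, 0.025, 0, 0, 0, 0], [-0.002, 0.03, 0, 0, 0, 0], [-0.002, 0.03, 0, 0, 0, 0], [-0.002, 0.03, 0, 0, 0, 0], [-0.002, 0.03, 0, 0, 0, 0], [-0.002, 0.02, 0, 0, 0, 0], [-0.002, 0.015, 0, 0, 0, 0], [-0.001, 0.005, 0, 0, 0, 0], [0, 0, 0, 0, 0, 0]]]' --fingers 0

```text
t: 20.2
tcp_pos: [0.5351, 0.2021, 0.175]
tool_rot: [-0.094, 0.996, -0.0, -0.0]
force: [0.3, -0.2, -0.0]
finger_gap: 0.001
```

```bash
python3 look.py l
```

```text
t 20.2 R tcp [ 37.5 197.3 175. ] tip z 150.0 F(R) [ 0.28 -0.28 -0.  ] gap 0.001
tool x in R [-1.     0.005  0.   ] z [-0. -0. -1.]
```

View pics/side_k.png

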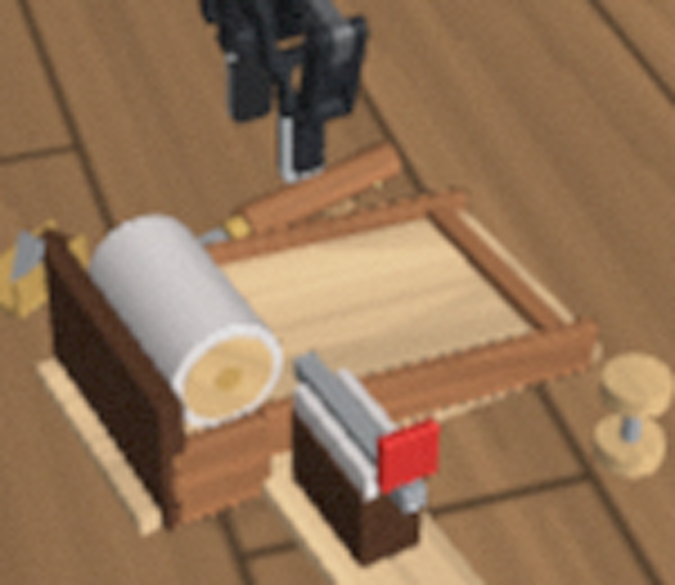

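View pics/side_l.png

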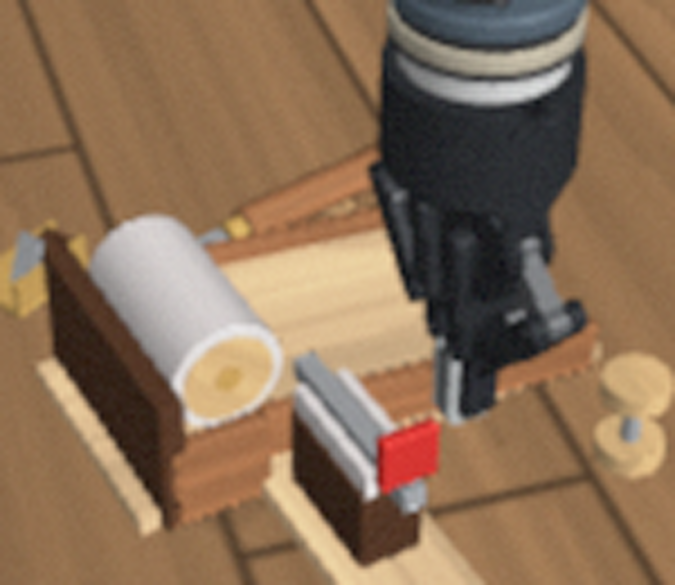

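The former stays in the seat and the closed fingers are beyond the tab, with tips near crop (465,410). Descending now, then pushing.

play_rows --steps '[[[0.001, 0, 0.015, 0, 0, 0], [0, 0, 0.02, 0, 0, 0], [0, 0, 0.015, 0, 0, 0], [0, 0, 0.01, 0, 0, 0], [0, 0, 0.008, 0, 0, 0], [0, 0, 0, 0, 0, 0]]]'

```text
t: 21.05
tcp_pos: [0.5338, 0.202, 0.1065]
tool_rot: [-0.093, 0.996, -0.0, -0.001]
force: [0.2, 0.1, 0.4]
finger_gap: 0.005
```

```bash
python3 look.py m
```

```text
t 21.05 R tcp [ 36.1 197.5 106.5] tip z 81.5 F(R) [0.19 0.07 0.43] gap 0.005
tool x in R [-1.     0.005  0.001] z [-0.001  0.    -1.   ]
```

View pics/side_m.png

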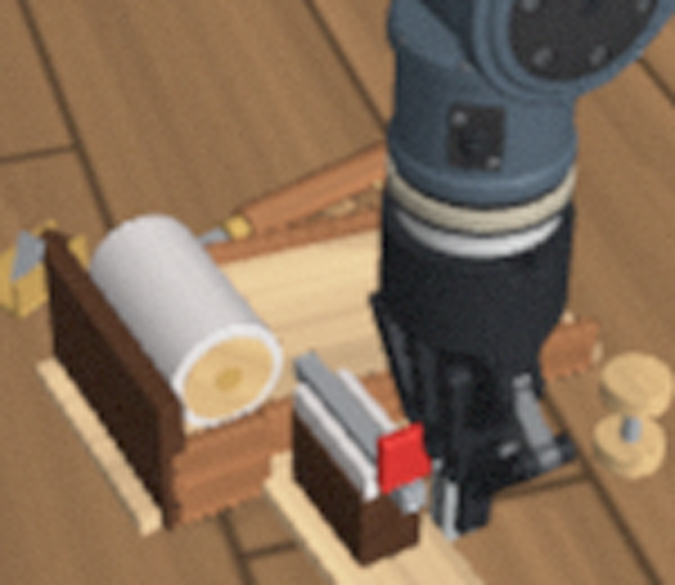

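play_rows --steps '[[[0, -0.005, 0, 0, 0, 0], [0, -0.005, 0, 0, 0, 0], [0, -0.004, 0, 0, 0, 0], [0, -0.004, 0, 0, 0, 0], [0, -0.004, 0, 0, 0, 0], [0, -0.004, 0, 0, 0, 0], [0, -0.004, 0, 0, 0, 0], [0, -0.004, 0, 0, 0, 0], [0, -0.004, 0, 0, 0, 0], [0, -0.004, 0, 0, 0, 0]]]'

```text
t: 22.4
tcp_pos: [0.5419, 0.1606, 0.1071]
tool_rot: [-0.094, 0.996, 0.0, 0.0]
force: [0.0, 1.4, 0.2]
finger_gap: 0.002
```

```bash
python3 look.py n
```

```text
t 22.4 R tcp [ 36.2 155.3 107.1] tip z 82.1 F(R) [0.28 1.42 0.16] gap 0.002
tool x in R [-1.     0.005 -0.   ] z [ 0.  0. -1.]
```

View pics/side_n.png

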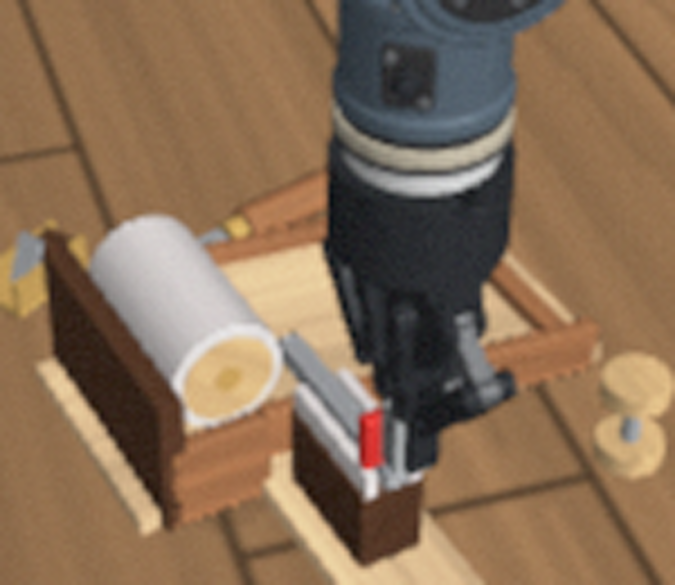

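The tab is moving at about 1.4 N and the bar is entering just behind the former. Continuing.

play_rows --steps '[[[0, -0.004, 0, 0, 0, 0], [0, -0.004, 0, 0, 0, 0], [0, -0.004, 0, 0, 0, 0], [0, -0.004, 0, 0, 0, 0], [0, -0.004, 0, 0, 0, 0], [0, -0.004, 0, 0, 0, 0], [0, -0.004, 0, 0, 0, 0], [0, -0.004, 0, 0, 0, 0], [0, -0.004, 0, 0, 0, 0], [0, -0.003, 0, 0, 0, 0]]]'

```text
t: 23.75
tcp_pos: [0.5492, 0.1222, 0.1071]
tool_rot: [-0.093, 0.996, -0.0, 0.0]
force: [0.1, 1.2, -0.3]
finger_gap: 0.002
```

```bash
python3 look.py o
```

```text
t 23.75 R tcp [ 36.  116.2 107.1] tip z 82.1 F(R) [ 0.3   1.14 -0.34] gap 0.002
tool x in R [-1.     0.005 -0.   ] z [ 0. -0. -1.]
```

View pics/side_o.png

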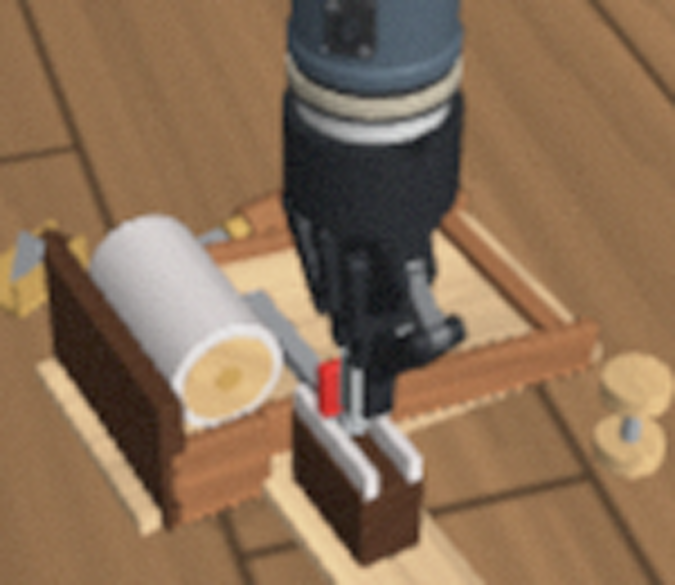

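Now slowly to the end stop.

play_rows --steps '[[[0, -0.002, 0, 0, 0, 0], [0, -0.002, 0, 0, 0, 0], [0, -0.002, 0, 0, 0, 0], [0, -0.002, 0, 0, 0, 0], [0, -0.001, 0, 0, 0, 0], [0, -0.001, 0, 0, 0, 0], [0, 0, 0, 0, 0, 0]]]'

```text
t: 24.72
tcp_pos: [0.5508, 0.1125, 0.1071]
tool_rot: [-0.094, 0.996, -0.0, -0.0]
force: [-0.7, 0.7, 0.0]
finger_gap: -0.003
```

```bash
python3 st.py
```

```text
t 24.725 R tcp [ 35.7 106.4 107.1] tip z 82.1 F(R) [-0.51  0.86  0.05] gap -0.003
tool x in R [-1.     0.005  0.   ] z [-0. -0. -1.]
```

play_rows --steps '[[[0, -0.001, 0, 0, 0, 0], [0, -0.001, 0, 0, 0, 0], [0, -0.001, 0, 0, 0, 0], [0, 0, 0, 0, 0, 0]]]'

```text
t: 25.22
tcp_pos: [0.5514, 0.1095, 0.107]
tool_rot: [-0.093, 0.996, -0.0, -0.0]
force: [-0.6, 0.8, 0.5]
finger_gap: -0.002
```

play_rows --steps '[[[0, -0.001, 0, 0, 0, 0], [0, -0.001, 0, 0, 0, 0], [0, -0.001, 0, 0, 0, 0], [0, 0, 0, 0, 0, 0]]]'

```text
t: 25.72
tcp_pos: [0.5518, 0.1079, 0.1071]
tool_rot: [-0.093, 0.996, 0.001, -0.0]
force: [-1.2, 5.8, -0.4]
finger_gap: -0.001
```

```bash
python3 look.py p
```

```text
t 25.725 R tcp [ 35.8 101.7 107.1] tip z 82.1 F(R) [-0.11  5.96 -0.36] gap -0.001
tool x in R [-1.     0.006  0.   ] z [-0.     0.002 -1.   ]
```

View pics/side_p.png

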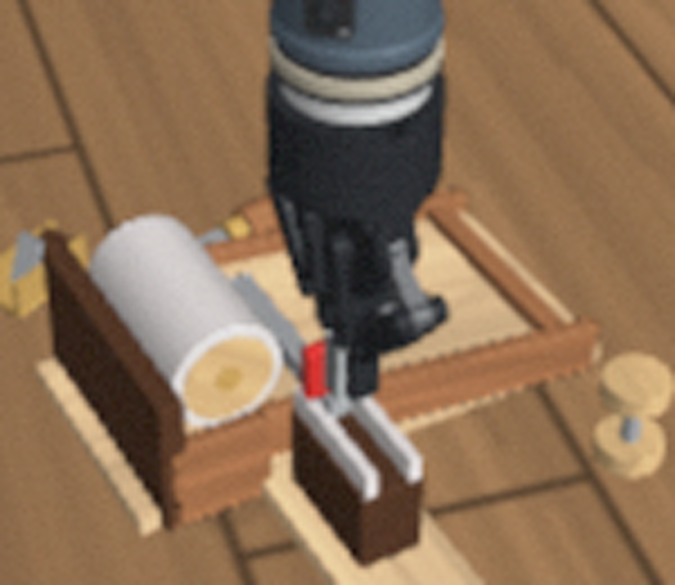

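play_rows --steps '[[[0, -0.001, 0, 0, 0, 0], [0, -0.001, 0, 0, 0, 0], [0, 0, 0, 0, 0, 0], [0, 0, 0, 0, 0, 0]]]'

```text
t: 26.32
tcp_pos: [0.5517, 0.1076, 0.1072]
tool_rot: [-0.093, 0.996, 0.002, -0.0]
force: [-1.2, 12.5, 1.6]
finger_gap: -0.003
```

```bash
python3 st.py
```

```text
t 26.325 R tcp [ 35.8 101.5 107.2] tip z 82.2 F(R) [ 1.19 12.49  1.62] gap -0.003
tool x in R [-1.     0.007 -0.   ] z [ 0.     0.005 -1.   ]
```

It has hit the hard end stop: the force rises to 12.5 N with no movement. Retreating.

play_rows --steps '[[[0, 0.004, 0, 0, 0, 0], [0, 0.01, 0, 0, 0, 0], [0, 0.015, 0, 0, 0, 0], [0, 0.015, 0, 0, 0, 0], [0, 0.01, -0.015, 0, 0, 0], [0, 0, -0.03, 0, 0, 0], [0, 0, -0.03, 0, 0, 0], [0, 0, -0.03, 0, 0, 0], [0, 0.01, -0.03, 0, 0, 0], [0.01, 0.02, -0.01, 0, 0, 0]]]'

```text
t: 27.58
tcp_pos: [0.5282, 0.1861, 0.255]
tool_rot: [-0.093, 0.996, 0.0, 0.003]
force: [1.8, 1.2, 0.2]
finger_gap: -0.004
```

play_rows --steps '[[[0.015, 0.03, 0, 0, 0, 0], [0.015, 0.03, 0, 0, 0, 0], [0.015, 0.03, 0, 0, 0, 0], [0.015, 0.03, 0, 0, 0, 0], [0.015, 0.03, 0, 0, 0, 0], [0.015, 0.03, 0, 0, 0, 0], [0.015, 0.03, 0, 0, 0, 0], [0.01, 0.03, 0, 0, 0, 0], [0, 0.02, 0, 0, 0, 0], [0, 0, 0, 0, 0, 0]]]'

```text
t: 28.82
tcp_pos: [0.3649, 0.4206, 0.2519]
tool_rot: [-0.095, 0.995, -0.0, 0.0]
force: [0.2, 0.2, -0.4]
finger_gap: 0.0
```

```bash
python3 look.py q
```

```text
t 28.825 R tcp [-87.8 444.3 251.9] tip z 226.9 F(R) [ 0.27  0.14 -0.38] gap 0.0
tool x in R [-1.     0.002 -0.   ] z [ 0. -0. -1.]
```

View pics/side_q.png

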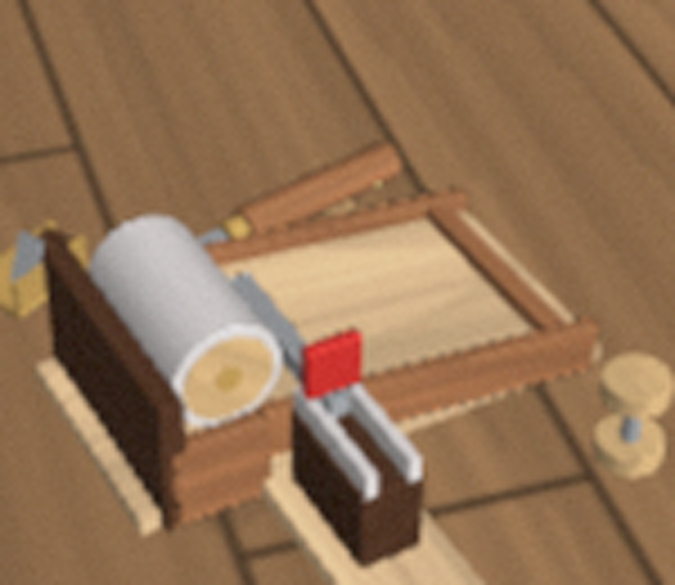

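View pics/top_q.png

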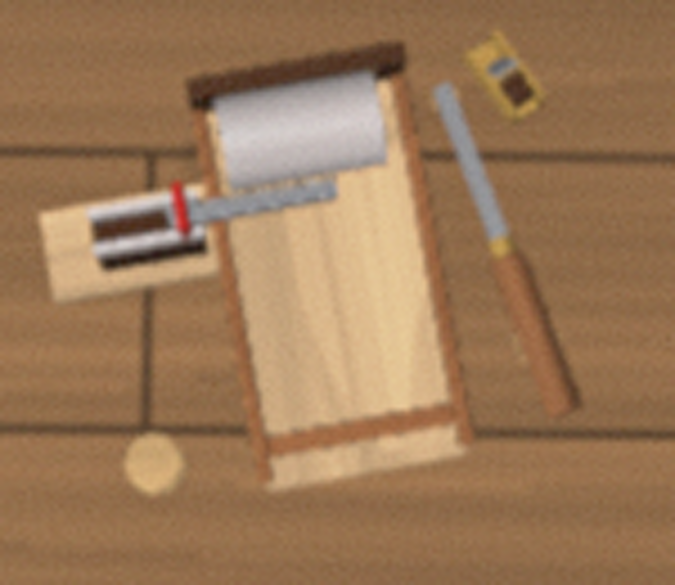

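The former lies flush against the stop (side view end centre at (229,378), unchanged). The keeper bar reaches the middle of the ramp just behind it (tip at top view (335,190)). The gouge, plane and spool clamp have not moved.

```bash
python3 -c "
from station import manip
print(manip.sign_off())"
```

```text
the job is handed in; nothing more can be done
None
```

The former is home in the seat against the stop, the keeper is fully shut behind it, and the job was handed in at about 29 s of the 51 s allowed.

**Former:** I pushed it up the ramp with two spread fingertips at about 20 mm/s, with only 1–2 N of contact force. It dropped into the seat, and it stayed there when I pressed gently and after I let go. My last estimate puts its centre at x ≈ 75 mm, about 3 mm left of the middle, which is within the 10 mm allowed.

**Keeper:** I pushed the red tab until it hit its hard end stop, where the force rose to 12.5 N with no further travel. The last pictures show the bar across the middle of the ramp just behind the former.

**Clearance:** The arm is clear and touching nothing. The gouge, thumb plane and spool clamp look unmoved. I did not re-check the flask, glue jar, neck block or fingerboard blank after the moves; the arm's path kept away from them.

**Disagreements:**
- **Keeper start position:** it looked about 12–14 mm closed at the start, not fully open, so the former passed its tip with only about 4 mm to spare. I steered the push 3° to the right there, though the position estimates showed little sideways shift.
- **Pose fit:** the fitted rest pose left errors of 1–2 pixels, about 2–5 mm.

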